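# Raise the belt sander's guard window to its mark

### The job

The belt on the bench sander is due for a change: reach under the yellow lip of the clear counterweighted guard window and gently push the window up until its red pointer is level with the green collar on the post, then take your hand away and leave it standing there. Push with the fingers from beneath, without gripping the lip, and leave the glue bottle, tin, wooden block and toy tree where they are.

Things in the scene. Friction and masses are not known exactly. Their poses are not given: they have to be found in the camera images.
- frame: Bench sander and guard frame, fixed. Origin on the bench in the window's plane, midway between two aluminium posts (30 mm square, 510 mm tall, centred at y = +180 and -180 mm, joined by a header on top). Its x axis points through the window to the green sander behind (up to 220 mm behind, 182 mm high); the yellow lip juts out on the -x side, towards the robot. z up.
- guard (a joint): Slide of the clear guard window, in m: 0 fully down, growing upward to 0.20 at its top stop (the mark lies below that). Window 310 mm wide, 152 mm tall, about 0.65 kg, sliding vertically between the posts. Counterweights carry it and friction of about 3 N keeps it wherever it is left (2 to 5 N upward at the lip move it). No latch.
- lip_edge (a point): Middle of the front lower edge of the yellow lip, a level ledge along the window's bottom: 260 mm long (along frame y), 12 mm thick, black 3 mm rubber strip on top, flat underside open to the bench below. Point at frame x = -42 mm, y = 0, at the underside's height (150 mm above the bench plus the joint value); moves with the window. The lip's rounded nose (radius 6 mm) reaches 6 mm farther out.
- pointer (a point): Tip of the red pointer, a bar 8 mm high and 34 mm long at the window's left (+y) edge, visible from both sides; this point is at mid height of the bar, 30 mm above the underside of the lip, and moves with the window.
- mark: Green collar round the left (+y) post, 46 mm square and 22 mm high, fixed at the wanted height. Origin at its centre. The pointer is to be level with this centre.
- glue: White glue bottle with a red cap and blue label, 56 mm diameter, 150 mm tall, loose, standing on the bench to the right (-y) of the frame. Origin under its centre, z up its axis.
- tin: Round tin with a reddish label, 72 mm diameter, 75 mm tall, loose, standing in front and to the left of the lip. Origin under its centre, z up its axis.
- block: Pale wooden offcut 70 x 45 x 22 mm, loose, lying on the bench in front of the lip. Origin under its centre.
- toy_tree: Green turned wooden toy tree on a 50 mm square foot, 125 mm tall, loose, standing to the left (+y) of the frame. Origin under its centre, z up its axis.
Not all that is in view belongs to the job. What is shaped like the glue but orange is not meant. Of the things that look like the block, the smaller one is meant.

How it is judged (in metres and radians):
On the way, in this order (a step that is already met when the one before it is completed fails the run):
1. the window rises, pushed up by the fingers at its lip ((contact force between the fingers and guard_c6 above 0.5 N or contact force between the fingers and guard_c7 above 0.5 N) and velocity of joint guard above 0.003 m/s), for 0.05 s.
2. the window stands with its pointer level with the green collar (within 10 mm) (z of pointer in the frame of mark between -0.01 and 0.01 m and velocity of joint guard between -0.02 and 0.02 m/s), for 0.2 s.
At the end, for the whole second after the job is handed in: The window stays by itself with the middle of its red pointer within 10 mm in height of the middle of the green collar, at rest, and the glue bottle, tin, block and toy tree are upright and within 20 mm of where they stood (z of pointer in the frame of mark between -0.01 and 0.01 m and velocity of joint guard between -0.01 and 0.01 m/s and distance of each of glue, tin, block, toy_tree from where it was at the start of the episode below 0.02 m and angle between each of glue, tin, block, toy_tree's own z axis and vertical below 0.2 rad); the robot touches nothing.
It fails at once if the lip is gripped: fingers on the black strip on its top and on its underside or front at once (contact force between the fingers and guard_c8 above 1 N and (contact force between the fingers and guard_c6 above 1 N or contact force between the fingers and guard_c7 above 1 N)).
It fails at once if the window or its frame is shoved hard (over 30 N) (contact force between the fingers and frame above 30 N).
It fails at once if the window is thrown up (faster than 0.3 m/s) (velocity of joint guard above 0.3 m/s).
It fails at once if the glue bottle, tin, wooden block or toy tree is shifted more than 20 mm, lifted or tipped (distance of any of glue, tin, block, toy_tree from where it was at the start of the episode above 0.02 m or angle between any of glue, tin, block, toy_tree's own z axis and vertical above 0.25 rad).
It also fails if it takes over 48 s, if anything falls off the work surface, if the arm or the gripper's body presses on something with over 40 N, if the wrist force passes 120 N, or if a joint passes its speed limit or range.

### The arm

A 6-joint arm with a two-finger parallel gripper is mounted at the origin on the work surface. World frame = base frame: x ahead of the robot, y to its left, z up, the work surface at z = 0. Lengths are in mm, angles in rad, forces in N, time in s.
With the tool pointing down it reaches from about 300 to 775 mm from the base axis. Payload 14.6 kg.
Tool frame: the origin (TCP) lies on the centre line of the jaws, within the pads' length; the fingertips stand 19 mm ahead of it and the grasp point (between the pads) is the TCP (bot.tip_reach is the distance from the TCP to the fingertips, in mm); z points along the fingers, y is the line along which they close (so a half turn about z gives the same grasp; the last joint's range is limited). The gripper opens to 85 mm and grips with 20 to 120 N. Pads are 22 mm wide; open, the fingers measure 114 mm over their backs; the gripper's body (76 mm by 85 mm) begins 54 mm behind the grasp point. The pads swing forward as they close: fully open they stand 13 mm farther back than shut.
Start: joints at [-0.067, 0.3, 1.521, -0, 1.321, -0.067], TCP at [549.991, -0.002, 250.281] pointing down, gripper open.
Joint ranges: [-3.03, 3.03], [-0.79, 2.21], [0.23, 2.52], [-1.04, 4.18], [0, 3.07], [-2.55, 2.55]. Speed limits (rad/s): [2.22, 2.22, 2.57, 3.14, 3.14, 3.14].

### API

Orientations are given as a unit quaternion [w, x, y, z].
In Python, from rig import bot gives the robot as it stands. Calls block until the motion is done:
- bot.move_to(position, orientation): joint-space move of the TCP to a pose.
- bot.servo_line(position, attitude=None, speed=150, until_force=None): straight line of the TCP; attitude=None keeps the orientation; speed is the mean speed in mm/s. With until_force (N) it stops when the force on the tool has changed by that much, and returns True; else False.
- bot.move_joints(angles): joint-space move.
- bot.move_gripper(opening, grip_force=None): finger opening in mm; grip_force is the grip in N (None keeps the last); returns when the fingers have stopped.
- bot.dwell(seconds).
- bot.ik(position, orientation): joint angles nearest the present ones, or None.
- bot.read_state(): the state.
- bot.read_camera(name): name is "scene" or "side" or "wrist"; returns a dict with "image" (400x640x3 uint8, blue, green, red), "depth" (400x640 float32, mm along the optical axis (not along the pixel's ray), 0 where there is no reading), "fovy" (degrees; the focal length in pixels is half the picture's height over the tangent of half this angle, whatever the lens; pixels are square), "cx", "cy" (the principal point, pixels), "eye" and "attitude" of the camera in the world; the wrist camera has in their place "mount" (4x4, takes a point from camera to tool coordinates, whose origin is the TCP and whose axes are the flange's). Camera axes: x right, y down, z forward; pixel columns grow to the right and rows downward; lengths in mm; the calibration is good to about 2 mm. The wrist camera is an equidistant fisheye: a pixel r from the principal point sees the ray r / f radians off the axis. A picture is of the moment at which its call begins: read the wrist's pose just before it.
A pose or a line that the arm cannot do raises bot.MotionError and nothing moves.
- bot.finish_job(): hands the job in; it is judged then, once.
The state is a dict: "clock": time; "joint_positions": joint angles; "qvel": joint speeds; "effort": joint torques, N m; "ee_pos": TCP position; "tool_rot": TCP orientation; "ft_force": force on the tool from outside, world axes, zero at the start; "moment": the same for the moment, N m; "grip_width": finger opening in mm; "grip_force": force on a finger pad.
Only numpy, scipy, OpenCV 4.12 (cv2) and the standard library are available. Lean on these libraries where they do the work, as an engineer would, in place of code of your own. Each camera call takes 0.05 s, during which the arm holds its last target. There are 200 camera calls.

## Working session

There is one attempt and no reset: what is moved stays moved. The work goes in short steps, each a Python script; the robot and the scene stay as the last script left them, time stands still between calls to the robot, and variables do not carry over. Pictures are saved under pics/ and viewed, at most 10 in all, crops included, and the job is handed in when it is done.

```bash
mkdir -p pics; cat > h.py <<'E'
import numpy as np, cv2
from rig import bot
from scipy.spatial.transform import Rotation as R
def rot(q): return R.from_quat([q[1],q[2],q[3],q[0]]).as_matrix()
def ray(c,u,v):
    f=200/np.tan(np.radians(c["fovy"])/2)
    return np.array([(u-c["cx"])/f,(v-c["cy"])/f,1.])
def att(c):
    a=np.array(c["attitude"]); return a if a.shape==(3,3) else rot(a)
def px(c,u,v,d=None):
    if d is None: d=np.median(c["depth"][v-1:v+2,u-1:u+2])
    return np.array(c["eye"])+att(c)@(ray(c,u,v)*d)
E
python3 - <<'E'
from h import *
import pickle
for n in("scene","side"):
    c=bot.read_camera(n); cv2.imwrite(f"pics/{n}0.png",c["image"]); pickle.dump(c,open(n+".pkl","wb"))
    print(n,c["eye"],c["attitude"],c["fovy"])
print(bot.read_state()["clock"],bot.read_state()["tool_rot"])
E
```

```text
scene [976.12717291 145.79811448 999.95987074] [-0.13645355  0.58453102  0.77819678 -0.1846989 ] 57.85926017021012
side [ 314.03294589 -681.88366258  981.44787091] [-0.37513944  0.90701596 -0.17839213  0.06905573] 56.62638570717335
0.1 [-4.24935657e-04  7.07111407e-01  7.07101935e-01 -3.61643184e-04]
```

View pics/scene0.png

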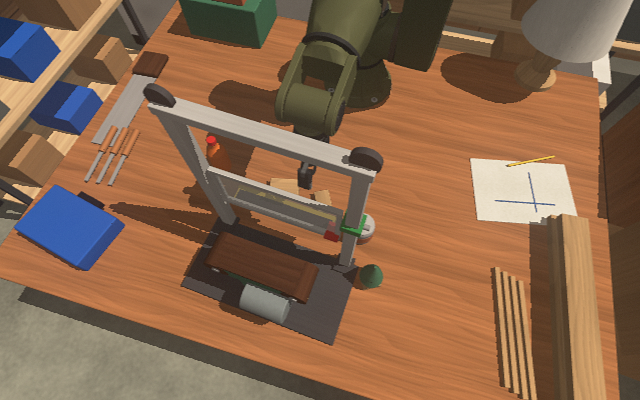

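View pics/side0.png

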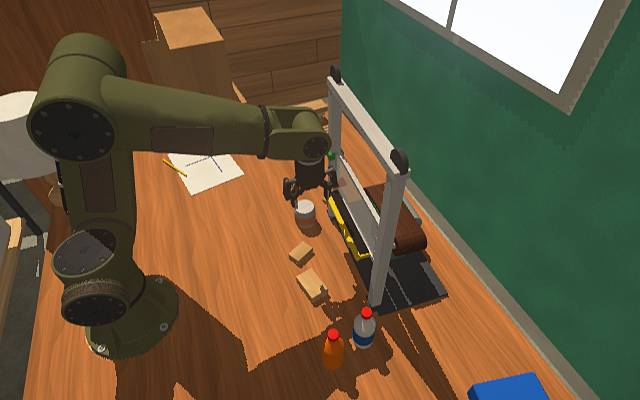

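The scene view is from behind the frame: posts at about (225,215) and (350,265), collar at (353,226), pointer at (332,236). The side view shows the lip from (335,200) to (365,258), the tin at (305,212), two blocks, and the glue at (364,328). I'll enlarge both.

```bash
python3 - <<'E'
import cv2
a=cv2.imread("pics/scene0.png")[180:300,290:410]; b=cv2.imread("pics/side0.png")[130:330,280:440]
cv2.imwrite("pics/c1.png",cv2.resize(a,None,fx=5,fy=5,interpolation=2)); cv2.imwrite("pics/c2.png",cv2.resize(b,None,fx=3,fy=3,interpolation=2))
E
```

```text
(no output)
```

View pics/c1.png

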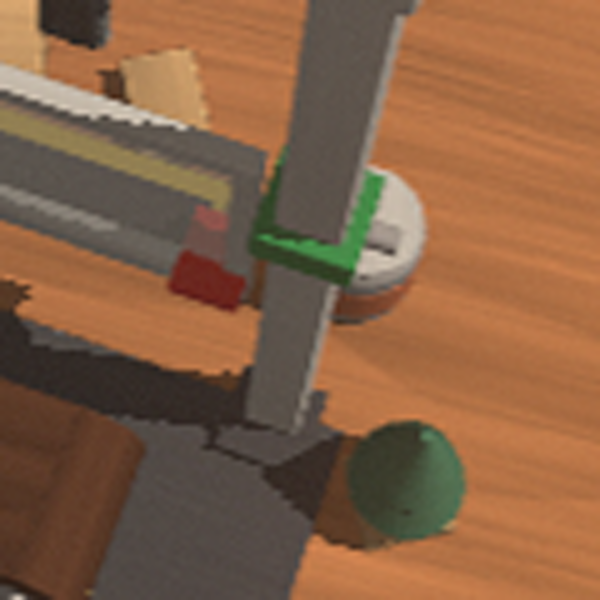

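View pics/c2.png

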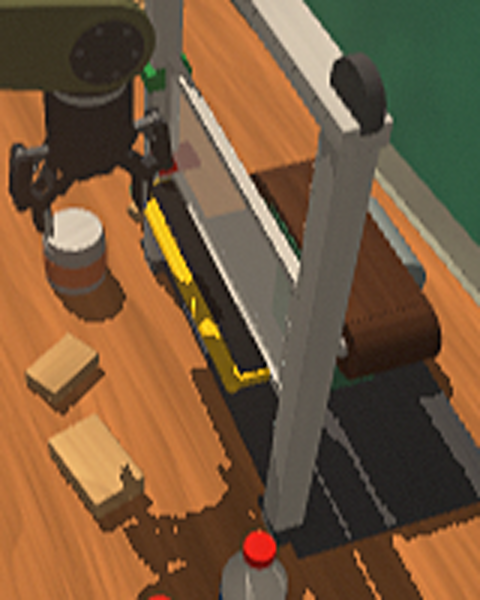

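Crop 1: the collar's back face runs along rows 245–275 of the crop, and the pointer's dark red back face is at crop (207,282). The post foot is at (270,425). Crop 2: the lip runs from (155,205) to (250,380), with the tin at (75,250) and the small block at (62,368). Next I'll use depth for the 3D positions.

```bash
python3 - <<'E'
from h import *
import pickle
np.set_printoptions(precision=1,suppress=True)
S=pickle.load(open("scene.pkl","rb"));D=pickle.load(open("side.pkl","rb"))
def cloud(c,box,lo,hi):
    u0,v0,u1,v1=box; h=cv2.cvtColor(c["image"],cv2.COLOR_BGR2HSV)
    m=cv2.inRange(h,lo,hi); v,u=np.nonzero(m[v0:v1,u0:u1]); u=u+u0;v=v+v0
    ok=c["depth"][v,u]>0; u,v=u[ok],v[ok]
    return np.array([px(c,a,b,c["depth"][b,a]) for a,b in zip(u,v)])
def q(n,P): print(n,len(P),*[np.percentile(P,k,axis=0) for k in(2,50,98)])
q("collar S",cloud(S,(335,205,372,240),(50,100,40),(80,255,255)))
q("collar D",cloud(D,(325,145,345,162),(50,100,40),(80,255,255)))
q("pointer S",cloud(S,(322,228,342,244),(0,140,40),(8,255,255)))
q("pointer S2",cloud(S,(322,228,342,244),(172,140,40),(180,255,255)))
Y=cloud(D,(325,190,375,265),(22,150,60),(34,255,255)); q("lip D",Y)
for n,c,u,v in[("footL165",S,340,262),("footL195",S,349,265),("footR",D,374,303),("hdr",S,165,102),("hdr",S,200,114),("hdr",S,260,130),("hdr",S,320,150),("hdr",S,345,157),("hdrD",D,345,85),("hdrD",D,370,120),("hdrD",D,385,143),
 ("tin",D,305,205),("block",D,301,251),("big",D,312,284),("gluecap",D,367,313),("orange",D,333,335),("tree",S,374,266),("pointerface",S,332,236),("collface",S,352,232),("collface",S,358,234),("collface",S,345,231)]:
    print(n,px(c,u,v))
P=Y; y=P[:,1]
for a in np.arange(y.min(),y.max(),25):
    s=P[(y>=a)&(y<a+25)]; print(a.round(),len(s),s.min(0),s.max(0))
E
```

```text
collar S 118 [656.8 107.9 294.1] [690.8 143.8 300.7] [697.5 150.  303.3]
collar D 61 [649.6 100.2 281.7] [658.  105.5 295.4] [694.5 123.5 310.5]
pointer S 116 [673.8  69.8 199.6] [685.5  84.7 206.1] [693.9 100.6 209.1]Traceback (most recent call last):
  File "<stdin>", line 14, in <module>
  File "<stdin>", line 10, in q
    return _quantile_unchecked(
        a, q, axis, out, overwrite_input, method, keepdims, weights)
    return _ureduce(a,
                    func=_quantile_ureduce_func,
    ...<5 lines>...
                    overwrite_input=overwrite_input,
                    method=method)
    r = func(a, **kwargs)
    result = _quantile(arr,
                       quantiles=q,
    ...<2 lines>...
                       out=out,
                       weights=wgt)
    slices_having_nans = np.isnan(arr[-1, ...])
                                  ~~~^^^^^^^^^
IndexError: index -1 is out of bounds for axis 0 with size 0
```

```bash
python3 - <<'E'
from h import *
import pickle
np.set_printoptions(precision=1,suppress=True)
S=pickle.load(open("scene.pkl","rb"));D=pickle.load(open("side.pkl","rb"))
def cloud(c,box,lo,hi):
    u0,v0,u1,v1=box; h=cv2.cvtColor(c["image"],cv2.COLOR_BGR2HSV)
    m=cv2.inRange(h,lo,hi); v,u=np.nonzero(m[v0:v1,u0:u1]); u=u+u0;v=v+v0
    ok=c["depth"][v,u]>0; u,v=u[ok],v[ok]
    return np.array([px(c,a,b,c["depth"][b,a]) for a,b in zip(u,v)])
Y=cloud(D,(325,190,375,265),(22,150,60),(34,255,255))
for n,c,u,v in[("footL165",S,340,262),("footL195",S,349,265),("footR",D,374,303),("hdr",S,165,102),("hdr",S,200,114),("hdr",S,260,130),("hdr",S,320,150),("hdr",S,345,157),("hdrD",D,345,85),("hdrD",D,370,120),("hdrD",D,385,143),
 ("tin",D,305,205),("block",D,301,251),("big",D,312,284),("gluecap",D,367,313),("orange",D,333,335),("tree",S,374,266)]:
    print(n,px(c,u,v))
P=Y; y=P[:,1]
for a in np.arange(y.min(),y.max(),30):
    s=P[(y>=a)&(y<a+30)]; print(a.round(),len(s),s.min(0),s.max(0))
print("pointer cols"); 
for u in(326,330,334,338): print(u,*[f"{v}:{px(S,u,v,S['depth'][v,u])}" for v in range(226,244,1) if S['image'][v,u,2]>1.8*S['image'][v,u,1]])
print("collar cols")
for u in(345,350,356,359): print(u,*[f"{v}:{px(S,u,v,S['depth'][v,u])}" for v in range(208,240,1) if S['image'][v,u,1]>1.3*S['image'][v,u,2]])
E
```

```text
footL165 [689.  115.8  38. ]
footL195 [685.5 141.4  21.8]
footR [ 639.2 -248.5   37.5]
hdr [ 654.7 -217.   534.9]
hdr [ 655.5 -156.5  525.6]
hdr [658.7 -49.2 525.7]
hdr [668.8  54.8 525.5]
hdr [670.5  95.7 525.4]
hdrD [684.8  87.9 523.4]
hdrD [670.2 -75.4 523.8]
hdrD [ 660.2 -161.2  523.4]
tin [581.8 149.1  73. ]
block [515.1  11.5  19.5]
big [ 503.  -118.6   25.5]
gluecap [ 573.3 -316.   147. ]
orange [ 475.3 -335.7  148. ]
tree [700.5 201.9 122.1]
-186.0 85 [ 604.  -186.4  172.8] [ 643.5 -157.3  186.5]
-156.0 42 [ 606.  -156.1  177.1] [ 622.2 -127.7  185. ]
-126.0 40 [ 609.9 -126.2  177.6] [625.1 -96.9 185.3]
-96.0 24 [611.  -96.3 177.5] [625.1 -68.1 184.5]
-66.0 38 [613.2 -66.1 177.6] [628.7 -36.5 185.3]
-36.0 38 [605.1 -35.4 179.7] [631.4  -7.2 256.7]
-6.0 36 [617.7  -6.3 177.9] [632.3  22.6 185.6]
24.0 34 [620.   24.  178.7] [634.8  50.3 185.3]Traceback (most recent call last):
  File "<stdin>", line 16, in <module>
    return umr_minimum(a, axis, None, out, keepdims, initial, where)
ValueError: zero-size array to reduction operation minimum which has no identity
```

```bash
python3 - <<'E'
from h import *
import pickle
np.set_printoptions(precision=1,suppress=True)
S=pickle.load(open("scene.pkl","rb"))
print("pointer cols"); 
for u in(330,334): print(u,*[f"{v}:{px(S,u,v,S['depth'][v,u])}" for v in range(226,246,1) if S['image'][v,u,2]>1.8*S['image'][v,u,1]])
print("collar cols")
for u in(345,350,356,359): print(u,*[f"{v}:{px(S,u,v,S['depth'][v,u])}" for v in range(208,240,1) if S['image'][v,u,1]>1.3*S['image'][v,u,2]])
ya=-0.08
X=np.array([np.cos(ya),np.sin(ya),0]);Z=np.array([0,0,1.])
o=np.array([658,-54,0.])
for p in(0,10,-10,-25):
    z=np.cos(np.radians(p))*X+np.sin(np.radians(p))*Z
    for s in(1,-1):
        y=s*np.cross(Z,X); x=np.cross(y,z)
        q=R.from_matrix(np.c_[x,y,z]).as_quat(); q=[q[3],*q[:3]]
        for d,h in((-20,150),(-20,260),(-120,150)):
            j=bot.ik(o+X*d-19*z+Z*h,q); print(p,s,d,h,None if j is None else np.round(j,2))
E
```

```text
pointer cols
330 231:[673.8  79.5 206.7] 232:[676.3  80.2 206.8] 233:[679.1  81.  208. ] 234:[680.7  81.5 205.8] 235:[683.1  82.1 205.7] 236:[685.5  82.8 205.9] 237:[689.   83.7 208.9] 238:[689.8  84.  204.5] 239:[693.4  84.9 207.9] 240:[692.9  85.  200.1]
334 234:[679.   90.6 208.3] 235:[681.   91.2 207.2] 236:[682.6  91.7 205.1] 237:[685.6  92.4 206.6] 238:[687.6  93.  205.6] 239:[690.6  93.8 207.3] 240:[692.2  94.3 205.4] 241:[694.6  94.9 205.5]
collar cols
345 215:[666.7 108.2 302.1] 216:[667.9 108.6 299.7] 226:[690.1 114.3 300.2] 228:[694.9 115.5 301.4] 229:[696.  115.9 298.9] 230:[696.8 116.3 295.3] 231:[696.5 116.6 289.1]
350 228:[691.6 125.4 300.4] 229:[693.8 125.9 300.5] 230:[695.4 126.5 299.2]
356 229:[690.3 137.9 300.3] 230:[692.8 138.4 301.3] 231:[693.9 138.9 298.7] 232:[697.4 139.5 302.1]
359 227:[684.1 142.8 299.9] 228:[686.2 143.3 299.8] 229:[689.2 143.8 302. ] 230:[691.2 144.4 301.4] 231:[693.  144.9 300.6] 232:[695.3 145.4 301.1] 233:[697.3 145.9 300.8] 235:[697.9 146.9 291.4] 236:[697.5 147.5 284.9]
0 1 -20 150 [-0.2  0.6  2.1  3.   1.1  1.6]
0 1 -20 260 [-0.2  0.3 
[... 338 characters left out ...]
10 -1 -20 150 [-0.2  0.7  2.1  3.   1.4 -1.5]
10 -1 -20 260 [-0.2  0.4  2.1  3.   1.1 -1.5]
10 -1 -120 150 [-0.2  0.7  2.3  3.   1.6 -1.6]
-10 1 -20 150 [-0.2  0.5  2.1  3.   0.8  1.6]
-10 1 -20 260 [-0.2  0.2  2.1  3.   0.6  1.7]
-10 1 -120 150 [-0.2  0.4  2.4  3.   1.   1.6]
-10 -1 -20 150 [-0.2  0.5  2.1  3.   0.8 -1.5]
-10 -1 -20 260 [-0.2  0.2  2.1  3.   0.6 -1.4]
-10 -1 -120 150 [-0.2  0.4  2.4  3.   1.  -1.5]
-25 1 -20 150 [-0.2  0.4  2.   2.9  0.4  1.7]
-25 1 -20 260 [-0.2  0.1  2.   2.6  0.2  2.1]
-25 1 -120 150 [-0.2  0.2  2.3  2.9  0.5  1.7]
-25 -1 -20 150 [-0.2  0.4  2.   2.9  0.4 -1.4]
-25 -1 -20 260 [-0.2  0.1  2.   2.6  0.2 -1.1]
-25 -1 -120 150 [-0.2  0.2  2.3  2.9  0.5 -1.4]
```

```bash
cat >> h.py <<'E'
ya=-0.08
X=np.array([np.cos(ya),np.sin(ya),0]);Y=np.array([-np.sin(ya),np.cos(ya),0]);Z=np.array([0,0,1.])
o=np.array([658,-54,0.])
p=np.radians(5); zt=np.cos(p)*X+np.sin(p)*Z; yt=-Y
q=R.from_matrix(np.c_[np.cross(yt,zt),yt,zt]).as_quat(); Q=[q[3],*q[:3]]
def T(d,h): return o+X*d-19*zt+Z*h   # TCP for fingertip at frame x=d, z=h
E
python3 - <<'E'
from h import *
for d in(-260,-220,-180,-120):
  for h in(320,260,150): print(d,h,np.round(bot.ik(T(d,h),Q) if bot.ik(T(d,h),Q) is not None else 0,2))
s=bot.read_state()
bot.servo_line([430,0,380])
bot.move_gripper(0)
print(bot.read_state()["joint_positions"],bot.read_state()["clock"])
E
```

```text
-260 320 0
-260 260 0
-260 150 0
-220 320 0
-220 260 0
-220 150 0
-180 320 [-0.24 -0.13  2.48  2.93  0.88 -1.42]
-180 260 [-0.24  0.09  2.51  2.96  1.13 -1.48]
-180 150 [-0.24  0.57  2.47  2.98  1.56 -1.55]
-120 320 [-0.21  0.02  2.34  2.98  0.88 -1.45]
-120 260 [-0.21  0.2   2.36  3.    1.09 -1.49]
-120 150 [-0.21  0.59  2.33  3.01  1.44 -1.54]
[-8.52162248e-02 -4.53470077e-02  1.61225794e+00 -1.95287215e-05
  1.57467284e+00 -8.52366614e-02] 2.1917
```

```bash
python3 - <<'E'
from h import *
bot.move_to(T(-180,320),Q)
bot.servo_line(T(-170,145),speed=150)
s=bot.read_state(); print(s["ee_pos"],s["ft_force"],s["clock"],s["grip_width"])
c=bot.read_camera("side"); cv2.imwrite("pics/s1.png",cv2.resize(c["image"][100:350,230:480],None,fx=2.4,fy=2.4))
E
```

```text
[469.72840079 -38.90156989 143.87864637] [-0.35199616 -1.23570254  0.8119319 ] 5.9917 0.04167592085611874
```

View pics/s1.png

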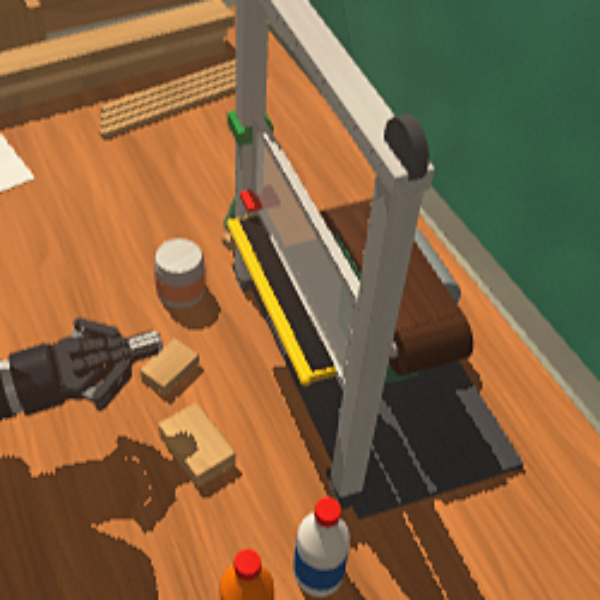

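The fingers are closed and point at the middle of the lip, with all objects undisturbed: gripper tip at (150,345), lip from (235,225) to (320,378). I'll go under the lip and feel for contact.

```bash
python3 - <<'E'
from h import *
hit=bot.servo_line(T(-18,145),speed=70,until_force=6)
s=bot.read_state(); print(hit,s["ee_pos"],s["ft_force"],s["clock"])
if not hit:
    hit=bot.servo_line(T(-18,185),speed=15,until_force=2)
    s=bot.read_state(); print(hit,s["ee_pos"],s["ft_force"],s["clock"])
c=bot.read_camera("side"); cv2.imwrite("pics/s2.png",cv2.resize(c["image"][100:350,230:480],None,fx=2.4,fy=2.4))
E
```

```text
False [621.054868   -51.0122802  143.27701206] [-1.30750221 -0.10251332 -0.3861965 ] 8.3667
True [621.12583353 -51.03209193 160.98668892] [-0.75974279 -0.05614985 -0.07856252] 9.7167
```

View pics/s2.png

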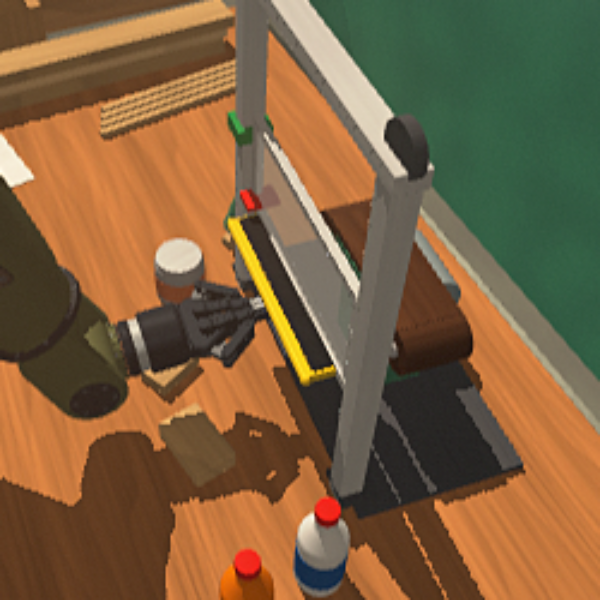

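Fingertips are under the lip, with contact at TCP z≈161 as predicted. I'll push up about 75 mm, measure, then do the rest.

```bash
python3 - <<'E'
from h import *
bot.servo_line(T(-18,145+18+76),speed=30)
bot.dwell(0.3)
s=bot.read_state(); print(s["ee_pos"],s["ft_force"],s["clock"])
c=bot.read_camera("scene"); 
np.set_printoptions(precision=1,suppress=True)
h=c["image"].astype(int); m=(h[...,2]>2.2*h[...,1])&(h[...,2]>2.2*h[...,0])&(h[...,2]>60); m[:190]=0;m[245:]=0;m[:,:315]=0;m[:,350:]=0
v,u=np.nonzero(m); P=np.array([px(c,a,b,c["depth"][b,a]) for a,b in zip(u,v)]); print(len(P),np.percentile(P,[5,50,95],axis=0))
cv2.imwrite("pics/s3.png",cv2.resize(c["image"][170:270,290:410],None,fx=5,fy=5,interpolation=2))
E
```

```text
[621.17698771 -51.04951532 237.27687782] [-1.78256105  0.54628381 -3.741258  ] 12.775
132 [[674.9  70.9 278.4]
 [685.3  84.7 282.7]
 [693.4  99.9 285.1]]
```

View pics/s3.png

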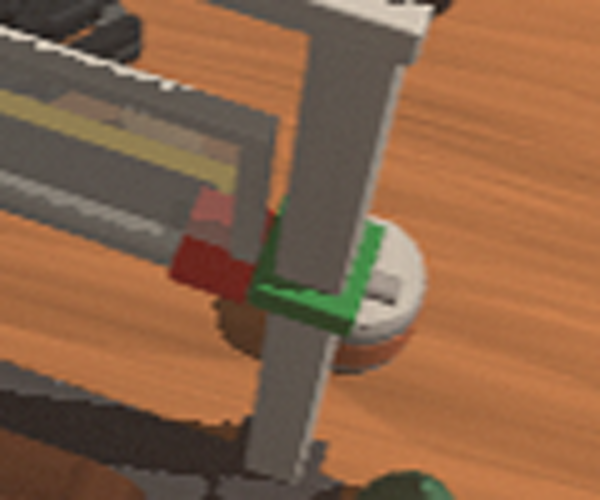

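The pointer (210,270) is now close under the collar (305,300). It rose 76.6 mm, so about 10.5 mm remain. I'll finish the push, wait, then lower and withdraw.

```bash
cat >m.py <<'E'
from h import *
def meas():
    c=bot.read_camera("scene"); h=c["image"].astype(int); m=(h[...,2]>2.2*h[...,1])&(h[...,2]>2.2*h[...,0])&(h[...,2]>60); m[:190]=0;m[245:]=0;m[:,:315]=0;m[:,350:]=0
    v,u=np.nonzero(m); P=np.array([px(c,a,b,c["depth"][b,a]) for a,b in zip(u,v)]); print("mid",len(P),np.median(P[:,2])-3.8,bot.read_state()["clock"]); return c
E
python3 - <<'E'
from m import *
bot.servo_line(T(-18,145+18+86.5),speed=12); bot.dwell(0.5); meas()
bot.servo_line(T(-18,215),speed=40); meas()
bot.servo_line(T(-170,215),speed=100); c=meas()
d=bot.read_camera("side")
cv2.imwrite("pics/f.png",np.hstack([cv2.resize(c["image"][170:270,310:390],None,fx=4,fy=4),cv2.resize(d["image"][130:380,240:450],None,fx=1.6,fy=1.6)]))
E
```

```text
mid 139 289.76676241958484 14.4
mid 139 289.80647959455877 15.4583
mid 139 289.7430998968121 17.175
```

View pics/f.png

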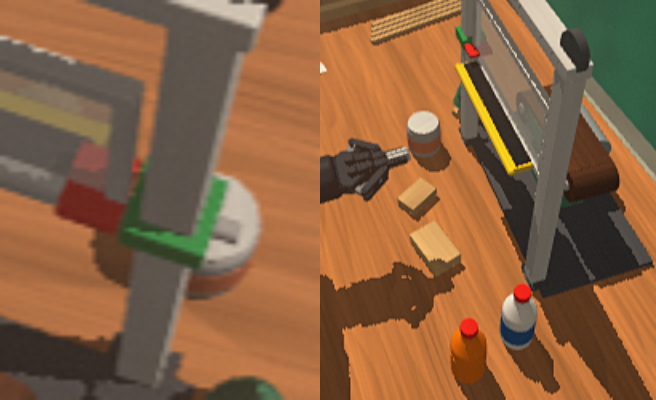

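The pointer is level with the collar (289.7 against 289.5 mm) and stays there. The hand is clear, and the glue, tin, block and tree are where they were.

```bash
python3 -c "
from rig import bot
print(bot.finish_job())"
```

```text
the job is handed in; nothing more can be done
None
```

The window stands by itself with its pointer level with the green collar (289.7 mm against 289.5 mm measured), the hand is withdrawn, nothing else appears to have moved in the last pictures, and the job is handed in; no verdict came back.

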